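# Put the label printer back in service

## Task

The label roll has just been changed. With closed fingers, push the label printer's raised cover down until it is fully shut, then press the round key on the console fully in, and after that press the long bar key fully in. Leave the square key up, and do not pick up, knock over or push aside anything else.

Things in the scene. Friction and masses are not known exactly. Their poses are not given: they have to be found in the camera images.
- printer: Label printer, fixed to the table: a white box 190 (x) x 160 (y) x 110 mm high, open on top under its cover. Origin: centre of its underside; x points to its back, where the cover is hinged, so its front looks along -x. It stands left or right of the middle of the table, the console on the other side.
- cover (a joint): Angle of the printer's cover: 0 fully shut (lying level on the box), about 0.5 to 0.85 rad at the start. The cover is a flat white plate 190 long, 160 wide and 12 mm thick; its free front edge rises as it opens. The hinge is stiff (0.4 N m of friction): it stays where it is left, and 2 to 5 N on its upper face closes it.
- cover_hinge (a point): Point on the cover's hinge line, in the middle of the printer's rear rim, 110 mm above the table, on the underside of the cover; fixed, axes as the printer's (hinge line along y).
- cover_middle (a point): Point on the upper face of the cover, on its centre line, 110 mm from the hinge towards the free edge and 80 mm short of that edge; it moves with the cover, its z is square to the upper face and outward, its x points along the plate to the hinge. Shut, it is 122 mm above the table.
- console: Key console, fixed: a white slab 90 (x) x 270 (y) x 40 mm high. Origin: centre of its underside. Three key modules sit in a row along its y, at y = -85, -20 and +45 mm in its frame, in any order. Each module is a black plate 56 (x) x 50 (y) x 8 mm on the slab with one off-white key standing 14 mm out of it.
- key_round_top (a point): Centre of the top face of the round key (28 mm across, vertical axis); 62 mm above the table when up, 54 mm when fully in. Axes as the console's.
- key_bar_top (a point): Centre of the top face of the long bar key (46 mm along the console's x, 16 mm along its y); 62 mm above the table when up, 54 mm when fully in.
- key_square_top (a point): Centre of the top face of the square key (26 x 26 mm), which must stay up; 62 mm above the table.
- key_round (a joint): The round key's travel: 0 standing up, 0.008 m pushed fully in. It moves straight down under about 4 N, has no return spring and stays where it is pushed (a latching key).
- key_bar (a joint): The long bar key's travel: 0 standing up, 0.008 m pushed fully in. It moves straight down under about 4 N, has no return spring and stays where it is pushed (a latching key).
- key_square (a joint): The square key's travel: 0 standing up, 0.008 m pushed fully in. It moves straight down under about 4 N, has no return spring and stays where it is pushed (a latching key).
- vial: Bystander: small amber jar, 30 mm across, 50 mm high, standing loose on the console's end (about y = +110 mm in its frame). Origin at its underside.
- roll: Bystander: spare label roll, 60 mm across, 50 mm high, standing on the table in front of the console. Origin at its underside.
- ointment: Bystander: small white and blue box 40 x 75 x 35 mm high, in front of the printer. Origin at its underside.
- jar: Bystander: white jar 38 mm across, 60 mm high, between printer and console, towards the back. Origin at its underside.
- gloves: Bystander: white and yellow carton 80 x 200 x 70 mm high, behind. Origin at its underside.
- dressings: Bystander: white and orange carton 70 x 120 x 60 mm high, behind at the left. Origin at its underside.
- bowl: Bystander: steel bowl 100 mm across, 40 mm high, behind at the right. Origin at its underside.

How it is judged:
By the outcome, as a careful person would: the job done as asked, in the order asked, and still so for the second after the job is handed in, with the robot touching nothing.
It also fails if it takes over 53 s, if anything falls off the work surface, if the arm or the gripper's body presses on something with over 40 N, if the wrist force passes 120 N, or if a joint passes its speed limit or range.

## Robot

A 7-joint arm with a two-finger parallel gripper is mounted at the origin on the work surface. World frame = base frame: x ahead of the robot, y to its left, z up, the work surface at z = 0. Lengths are in m, angles in rad, forces in N, time in s.
With the tool pointing down it reaches from about 0.4 to 0.875 m from the base axis. Payload 4.4 kg.
Tool frame: the origin (TCP) lies at the very end of the fingers, on their centre line; the grasp point (between the pads) lies 19 mm behind it (manip.grip_depth is the distance from the TCP to the grasp point, in m); z points along the fingers, y is the line along which they close (so a half turn about z gives the same grasp; the last joint's range is limited). The gripper opens to 85 mm and grips with 20 to 120 N. Pads are 22 mm wide; open, the fingers measure 114 mm over their backs; the gripper's body (76 mm by 85 mm) begins 54 mm behind the grasp point. The pads swing forward as they close: fully open they stand 13 mm farther back than shut.
Start: joints at [1.209, 0.628, 0.038, 1.517, -0.027, 0.996, -0.02], TCP at [0.19, -0.622, 0.196] pointing down, gripper open.
Joint ranges: [-3.06, 3.06], [-0.37, 2.12], [-1.25, 1.32], [0.18, 2.47], [-1.1, 4.24], [0.23, 1.98], [-2.94, 2.94]. Speed limits (rad/s): [2.57, 2.57, 3.14, 3.14, 3.14, 3.14, 3.14].

## Interface

Orientations are given as a unit quaternion [w, x, y, z].
In Python, from rig import manip, eyes gives the robot as it stands.
- The arm moves only by the shell command python3 -m crank 'ROWS' [FORCE]. ROWS is JSON, a list that holds one entry, the list of rows, each a list of 7 numbers: the shift along the tool's x, y, z in mm, then the turn, a rotation vector about the tool's x, y, z in rad, then the closure in counts, from 0 (fully open) to 255 (shut). A call has exactly 5 rows; each row is the pose to reach, as a shift and turn from the pose commanded when the call began, along the tool's axes at that moment; what a row does not reach only later rows make up. A row lasts 1/10 s, in which the tool goes at most 50 mm and 8.59 degrees, less where a joint would pass 70% of its speed; a pose out of reach is approached as far as the arm can. A call with a gripper value outside its range is refused whole. The fingers move at their own pace and stop on an object; FORCE is the grip in N (left out, the last holds). Time passes only in rows, so rows that repeat a pose let the fingers close, or fill a call up. It gives the time, the measured TCP pose, the force, the opening and the grip force at its end, in the units of the state.
- manip.read_state(): the state, without advancing time (a new reading comes with each control period).
- eyes.get_image(name): name is "side" or "top" or "wrist"; returns a dict with "frame" (400x640x3 uint8, blue, green, red), "intrinsics" (3x3 intrinsics, pixels), "position" and "rotation" of the camera in the world. Camera axes: x right, y down, z forward; pixel columns grow to the right and rows downward; lengths in m; the calibration is good to about 2 mm. A picture is of the moment at which its call begins. There is no depth.
- manip.close_job(): hands the job in; it is judged then, once.
The state is a dict: "clock": time; "joint_pos": joint angles; "qvel": joint speeds; "tau": joint torques, N m; "tool_pos": TCP position; "eef_rot": TCP orientation; "force": force on the tool from outside, world axes, zero at the start; "moment": the same for the moment, N m; "gripper_width": finger opening in m; "gripper_force": force on a finger pad.
Only numpy, scipy, OpenCV 4.12 (cv2) and the standard library are available. Lean on these libraries where they do the work, as an engineer would, in place of code of your own. Each camera call takes 0.05 s, during which the arm holds its last target. There are 200 camera calls.

## Working session

There is one attempt and no reset: what is moved stays moved. The work goes in short steps, Python scripts to look and compute and a shell command to move; the robot and the scene stay as the last step left them, time stands still between calls to the robot, and variables do not carry over. Pictures are saved under pics/ and viewed, at most 10 in all, crops included, and the job is handed in when it is done.

```bash
mkdir -p pics; cat > h.py <<'E'
import numpy as np, cv2, json
from rig import manip, eyes
def shot(n, f):
    d=eyes.get_image(n); cv2.imwrite('pics/'+f+'.png', d['frame'])
    np.savez('pics/'+f+'.npz', K=d['intrinsics'], p=d['position'], R=d['rotation']); return d
def ray(f,u,v):
    c=np.load('pics/'+f+'.npz'); r=c['R']@np.linalg.inv(c['K'])@[u,v,1.]; return c['p'],r
def at_z(f,u,v,z):
    p,r=ray(f,u,v); return p+r*(z-p[2])/r[2]
def proj(f,P):
    c=np.load('pics/'+f+'.npz'); q=(np.atleast_2d(P)-c['p'])@c['R']@c['K'].T; return q[:,:2]/q[:,2:]
E
python3 - <<'E'
from h import *
for n in('top','side'):
    d=shot(n,n+'0'); print(n,d['position'],d['rotation'].round(3).tolist(),d['intrinsics'][0,0])
s=manip.read_state(); print({k:s[k] for k in('clock','tool_pos','eef_rot','force')})
E
```

```text
top [0.44940615 0.03743163 0.87824065] [-0.049, 0.707, -0.703, 0.066] 370.59960679333346
side [0.26872392 0.58954083 0.57430762] [0.11, -0.209, 0.868, -0.438] 382.0965458409416
{'clock': 0.1, 'tool_pos': array([ 0.18930716, -0.62117523,  0.19548423]), 'eef_rot': array([-8.50833320e-04,  9.89082755e-01,  1.47358591e-01, -1.57301216e-04]), 'force': array([-1.18775334,  0.75656904,  0.06387555])}
```

View pics/top0.png

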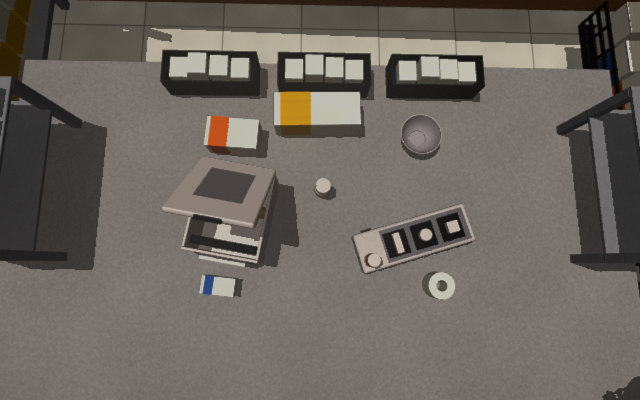

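View pics/side0.png

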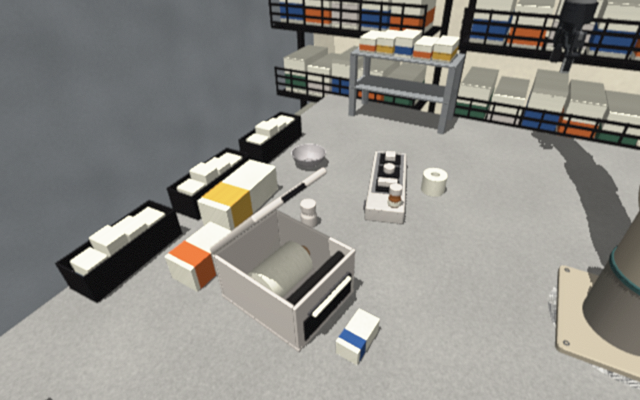

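The top view shows the printer at left: cover corners near (204,158), (276,172), (242,224), (164,209), front rim (183,249)-(260,263). The console is at right with the bar at (398,243), round at (426,235), square at (453,227) and the vial at (374,260). The side view sees the cover edge-on, from (215,248) to (325,172).

```bash
cat > fit.py <<'E'
from h import *
from scipy.optimize import least_squares
def cov(q,s,w,t):
    x,y,yaw,a=q; l=np.array([.095-s*np.cos(a)+t*np.sin(a), w, .11+s*np.sin(a)+t*np.cos(a)])
    c,S=np.cos(yaw),np.sin(yaw); return np.array([x+c*l[0]-S*l[1],y+S*l[0]+c*l[1],l[2]])
def box(q,lx,ly,lz):
    x,y,yaw,a=q; c,S=np.cos(yaw),np.sin(yaw); return np.array([x+c*lx-S*ly,y+S*lx+c*ly,lz])
obs=[('top0',lambda q:cov(q,0,.08,.012),(204,158)),('top0',lambda q:cov(q,0,-.08,.012),(276,172)),
('top0',lambda q:cov(q,.19,-.08,.012),(241,222)),('top0',lambda q:cov(q,.19,.08,.012),(164,209)),
('top0',lambda q:box(q,-.095,.08,.11),(183,249)),('top0',lambda q:box(q,-.095,-.08,.11),(260,263)),
('side0',lambda q:box(q,-.095,-.08,.11),(353,262)),('side0',lambda q:box(q,-.095,.08,.11),(296,312)),('side0',lambda q:box(q,.095,.08,.11),(216,262)),
('side0',lambda q:cov(q,.19,-.08,.012),(325,170))]
if __name__=='__main__':
    r=least_squares(lambda q:np.concatenate([proj(f,g(q))[0]-p for f,g,p in obs]),[.5,.25,-.1,.65],loss='soft_l1')
    q=r.x; print('printer',q.round(4)); print(np.array([proj(f,g(q))[0]-p for f,g,p in obs]).round(1).tolist())
    np.save('q.npy',q); print('cover mid',cov(q,.11,0,.012), 'free', cov(q,.19,0,.012))
    for n,u,v,z in[('bar',398,243,.062),('round',426,235,.062),('square',453,227,.062),('vial',374,260,.09),('roll',441,285,.05),('jar',323,186,.06),('oint',218,286,.035)]: print(n,at_z('top0',u,v,z).round(3))
    for n,u,v,z in[('bar',388,182,.062),('round',390,168,.062),('square',391,155,.062)]: print('side',n,at_z('side0',u,v,z).round(3))
    for n in('top0','side0'):
        im=cv2.imread(f'pics/{n}.png'); P=lambda f:tuple(int(v) for v in proj(n,f)[0].round())
        cv2.polylines(im,[np.array([P(cov(q,s,w,.012)) for s,w in((0,.08),(0,-.08),(.19,-.08),(.19,.08))])],1,(0,0,255))
        cv2.polylines(im,[np.array([P(box(q,s,w,.11)) for s,w in((.095,.08),(.095,-.08),(-.095,-.08),(-.095,.08))])],1,(0,255,0))
        if n=='top0': im=np.hstack([im[140:290,150:300],im[180:330,340:490]])
        else: im=im[140:330,200:450]
        cv2.imwrite(f'pics/ov_{n}.png',cv2.resize(im,None,fx=2.6,fy=2.6,interpolation=2))
E
python3 fit.py
```

```text
Traceback (most recent call last):
  File "fit.py", line 14, in <module>
    r=least_squares(lambda q:np.concatenate([proj(f,g(q))[0]-p for f,g,p in obs]),[.5,.25,-.1,.65],loss='soft_l1')
  File "fit.py", line 14, in <lambda>
    r=least_squares(lambda q:np.concatenate([proj(f,g(q))[0]-p for f,g,p in obs]),[.5,.25,-.1,.65],loss='soft_l1')
                                             ~~~~^^^^^^^^
  File "h.py", line 11, in proj
    c=np.load('pics/'+f+'.npz'); q=(np.atleast_2d(P)-c['p'])@c['R']@c['K'].T; return q[:,:2]/q[:,2:]
                                   ~~~~~~~~~~~~~~~~~~~~~~~~~^~~~~~~
ValueError: matmul: Input operand 1 has a mismatch in its core dimension 0, with gufunc signature (n?,k),(k,m?)->(n?,m?) (size 4 is different from 3)
```

```bash
sed -i "s/R=d\['rotation'\]/R=Rot.from_quat(d['rotation'],scalar_first=True).as_matrix()/; 1a from scipy.spatial.transform import Rotation as Rot" h.py
python3 - <<'E'
import numpy as np
from scipy.spatial.transform import Rotation as R
for f in('top0','side0'):
    c=dict(np.load(f'pics/{f}.npz')); c['R']=R.from_quat(c['R'],scalar_first=True).as_matrix(); np.savez(f'pics/{f}.npz',**c)
E
python3 fit.py
```

```text
printer [ 0.5524  0.2013 -0.1733  0.7905]
[[-3.1, -2.3], [-0.2, -2.8], [12.7, 3.5], [-3.7, -0.4], [-3.0, 0.5], [-2.8, 0.5], [3.6, -12.1], [0.3, -0.9], [-4.0, -6.1], [1.1, -2.5]]
cover mid [0.5781305  0.1967517  0.19661754] free [0.52269273 0.20645631 0.2534724 ]
bar [ 0.49  -0.163  0.062]
round [ 0.508 -0.226  0.062]
square [ 0.527 -0.287  0.062]
vial [ 0.453 -0.104  0.09 ]
roll [ 0.4   -0.258  0.05 ]
jar [0.618 0.003 0.06 ]
oint [0.395 0.233 0.035]
side bar [ 0.489 -0.155  0.062]
side round [ 0.506 -0.218  0.062]
side square [ 0.526 -0.282  0.062]
```

View pics/ov_top0.png

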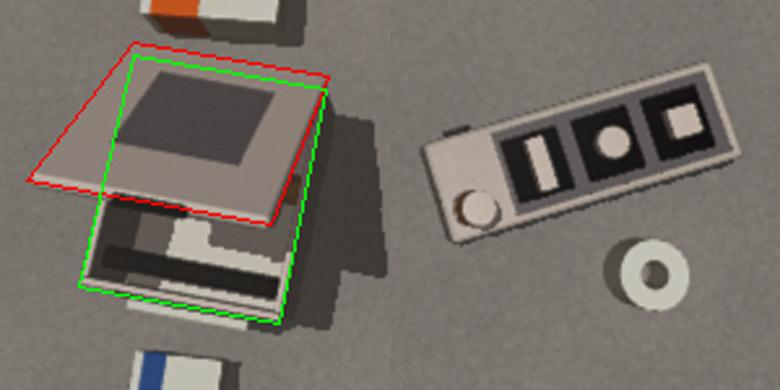

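The crop shows that my free-edge corner was misread: it is really at about (254,225). The key pixels hold. Refitting without the two bad points, then starting the move.

```bash
sed -i "s/(241,222)/(254,225)/; s/^('side0',lambda q:box(q,-.095,-.08,.11),(353,262)),/ /" fit.py; python3 fit.py | head -3
cat > to.py <<'E'
import sys; from h import *
s=manip.read_state(); R=Rot.from_quat(s['eef_rot'],scalar_first=True)
print(s['clock'],s['tool_pos'].round(4),s['force'].round(1),s['gripper_width'])
for a in sys.argv[1:]:
    t=np.array(eval(a)); print(a,'shift mm',(R.inv().apply(t-s['tool_pos'])*1000).round(1))
print('rotvec to fix tilt', (R.inv()*Rot.from_euler('z',0)).as_rotvec().round(3), 'tool z',R.as_matrix()[:,2].round(3),'tool x',R.as_matrix()[:,0].round(3))
E
python3 to.py "(.4,-.22,.32)"
python3 -c "
from fit import *; q=np.load('q.npy'); print(box(q,-.015,0,.2))"
```

```text
printer [ 0.5522  0.1993 -0.1716  0.7892]
[[-2.2, -2.1], [0.6, -2.7], [0.9, 0.7], [-2.5, -0.1], [-2.0, 0.7], [-1.8, 0.6], [1.2, -1.9], [-3.2, -6.7], [1.8, -3.0]]
cover mid [0.57783665 0.19487434 0.19652782] free [0.52230987 0.20449899 0.25330936]
0.1 [ 0.1893 -0.6212  0.1955] [-1.2  0.8  0.1] 0.08537520713264139
(.4,-.22,.32) shift mm [ 318.5 -322.6 -124. ]
rotvec to fix tilt [ 3.106  0.463 -0.   ] tool z [-0.001  0.002 -1.   ] tool x [ 0.957  0.291 -0.   ]
[0.53741    0.20188163 0.2       ]
```

```bash
python3 -m crank '[[[30,-30,-50,0,0,0,255],[60,-60,-80,0,0,0,255],[95,-95,-110,0,0,0,255],[130,-130,-124,0,0,0,255],[165,-165,-124,0,0,0,255]]]' 20; python3 to.py "(.4,-.22,.32)"
```

```text
clock: 0.6
tool_pos: [0.289, -0.4363, 0.3192]
eef_rot: [0.002, 0.989, 0.147, 0.001]
force: [0.8, 0.2, -0.2]
gripper_width: 0.0123
gripper_force: 0.0
0.6 [ 0.289  -0.4363  0.3192] [ 0.8  0.2 -0.2] 0.012286932302639253
(.4,-.22,.32) shift mm [ 169.  -174.8   -1.3]
rotvec to fix tilt [-3.104e+00 -4.610e-01 -3.000e-03] tool z [ 0.002 -0.003 -1.   ] tool x [0.957 0.29  0.001]
```

```bash
python3 -m crank '[[[34,-35,0,0,0,0,255],[68,-70,0,0,0,0,255],[101,-105,0,0,0,0,255],[135,-140,0,0,0,0,255],[169,-175,0,0,0,0,255]]]'; python3 -c "
from h import *; shot('wrist','w1')"; python3 to.py "(.537,.202,.32)"
```

```text
clock: 1.1
tool_pos: [0.399, -0.2182, 0.3173]
eef_rot: [0.0, 0.989, 0.147, -0.0]
force: [1.6, 0.1, 0.3]
gripper_width: -0.0
gripper_force: 0.0
1.15 [ 0.4036 -0.209   0.3174] [ 2.9  6.3 -0.1] 9.922030606714772e-05
(.537,.202,.32) shift mm [ 2.515e+02 -3.513e+02  3.000e-01]
rotvec to fix tilt [3.099 0.48  0.006] tool z [ 0.003  0.006 -1.   ] tool x [0.953 0.303 0.005]
```

View pics/w1.png

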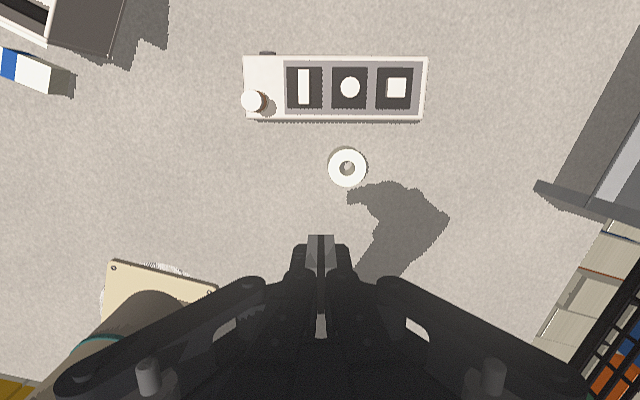

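The wrist view shows the bar at (304,86), round at (350,87), square at (397,87), the vial at (254,101) and the roll at (347,167). Continuing to the cover.

```bash
python3 -m crank '[[[27,-38,0,0,0,0,255],[54,-77,0,0,0,0,255],[81,-116,0,0,0,0,255],[107,-154,0,0,0,0,255],[133,-192,0,0,0,0,255]]]'; python3 -m crank '[[[27,-39,0,0,0,0,255],[54,-78,0,0,0,0,255],[81,-117,0,0,0,0,255],[108,-156,0,0,0,0,255],[120,-172,0,0,0,0,255]]]';  python3 to.py "(.537,.202,.25)" "(.537,.202,.122)"; python3 -c "
from h import *
for n,u in(('bar',304),('round',350),('sq',397)): print(n,at_z('w1',u,86.5,.062).round(3))"
```

```text
clock: 1.65
tool_pos: [0.47, 0.0037, 0.3172]
eef_rot: [0.0, 0.989, 0.147, -0.0]
force: [-0.3, -0.7, -0.2]
gripper_width: -0.0001
gripper_force: 0.0
clock: 2.15
tool_pos: [0.5344, 0.2072, 0.3167]
eef_rot: [-0.002, 0.989, 0.15, -0.0]
force: [-0.5, 0.7, 0.5]
gripper_width: 0.0003
gripper_force: 0.0
2.15 [0.5344 0.2072 0.3167] [-0.5  0.7  0.5] 0.00025547018117976796
(.537,.202,.25) shift mm [ 0.9  5.9 66.7]
(.537,.202,.122) shift mm [  0.9   6.3 194.7]
rotvec to fix tilt [ 3.103e+00  4.710e-01 -1.000e-03] tool z [-0.001  0.003 -1.   ] tool x [0.955 0.297 0.   ]
bar [ 0.492 -0.166  0.062]
round [ 0.511 -0.227  0.062]
sq [ 0.53  -0.29   0.062]
```

```bash
python3 -m crank '[[[0,0,20,0,0,0,255],[0,0,40,0,0,0,255],[0,0,56,0,0,0,255],[0,0,68,0,0,0,255],[0,0,80,0,0,0,255]]]'; python3 -m crank '[[[0,0,8,0,0,0,255],[0,0,16,0,0,0,255],[0,0,24,0,0,0,255],[0,0,32,0,0,0,255],[0,0,40,0,0,0,255]]]'
```

```text
clock: 2.65
tool_pos: [0.5347, 0.2015, 0.2365]
eef_rot: [0.0, 0.989, 0.147, -0.0]
force: [-0.0, 0.4, 0.2]
gripper_width: 0.0
gripper_force: 0.0
clock: 3.15
tool_pos: [0.5351, 0.202, 0.1971]
eef_rot: [-0.0, 0.989, 0.147, 0.001]
force: [0.2, -0.5, 2.0]
gripper_width: 0.0002
gripper_force: 0.7
```

Contact as expected (2 N upward). Continuing.

```bash
python3 -m crank '[[[0,0,10,0,0,0,255],[0,0,20,0,0,0,255],[0,0,30,0,0,0,255],[0,0,40,0,0,0,255],[0,0,50,0,0,0,255]]]'; python3 -m crank '[[[0,0,5,0,0,0,255],[0,0,10,0,0,0,255],[0,0,14,0,0,0,255],[0,0,18,0,0,0,255],[0,0,22,0,0,0,255]]]'
```

```text
clock: 3.65
tool_pos: [0.5344, 0.2018, 0.1463]
eef_rot: [0.0, 0.989, 0.147, -0.0]
force: [-0.9, -0.2, 2.3]
gripper_width: 0.0001
gripper_force: 0.8
clock: 4.15
tool_pos: [0.5347, 0.2019, 0.1252]
eef_rot: [-0.0, 0.989, 0.147, 0.0]
force: [-1.0, 1.0, 2.0]
gripper_width: 0.0
gripper_force: 0.8
```

```bash
python3 -m crank '[[[0,0,1,0,0,0,255],[0,0,2,0,0,0,255],[0,0,3,0,0,0,255],[0,0,4,0,0,0,255],[0,0,5,0,0,0,255]]]'; python3 -m crank '[[[0,0,0.5,0,0,0,255],[0,0,1,0,0,0,255],[0,0,1.5,0,0,0,255],[0,0,2,0,0,0,255],[0,0,2,0,0,0,255]]]'
```

```text
clock: 4.65
tool_pos: [0.5347, 0.2018, 0.1203]
eef_rot: [-0.0, 0.989, 0.147, 0.0]
force: [-0.7, -0.2, 1.6]
gripper_width: -0.0002
gripper_force: 0.8
clock: 5.15
tool_pos: [0.5346, 0.2018, 0.1182]
eef_rot: [0.0, 0.989, 0.147, -0.0]
force: [-1.5, 0.4, 1.4]
gripper_width: 0.0003
gripper_force: 0.6
```

```bash
python3 -m crank '[[[0,0,0.5,0,0,0,255],[0,0,1,0,0,0,255],[0,0,2,0,0,0,255],[0,0,2.5,0,0,0,255],[0,0,3,0,0,0,255]]]'; python3 - <<'E'
from h import *
a=shot('top','top1')['frame'][140:290,150:300]; b=shot('side','side1')['frame'][200:350,200:380]
cv2.imwrite('pics/c1.png',cv2.resize(np.hstack([a,b]),None,fx=2.4,fy=2.4,interpolation=2))
E
```

```text
clock: 5.65
tool_pos: [0.5346, 0.2018, 0.1152]
eef_rot: [0.0, 0.989, 0.147, -0.0]
force: [-0.8, 0.1, 2.7]
gripper_width: -0.0002
gripper_force: 0.8
```

View pics/c1.png

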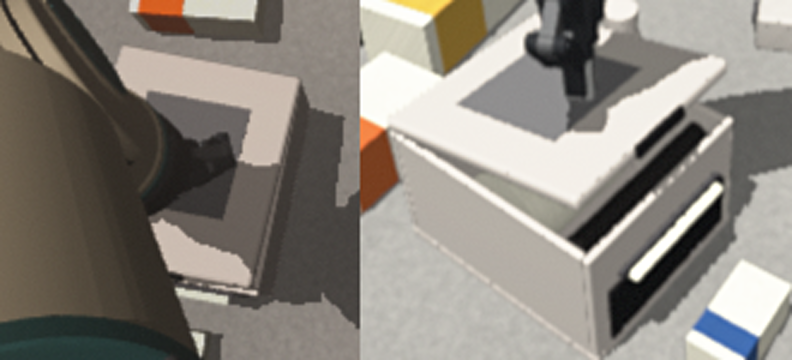

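The side crop shows the cover still a little open: its free edge is clearly above the front rim, with the fingertip at side pixel about (291,241). Checking that against the TCP.

```bash
python3 - <<'E'
from fit import *
q=np.load('q.npy'); print(proj('side1',[.5346,.2018,.1152]),proj('side1',[.5346,.2018,.14]))
U=lambda x,y:(200+(x-360)/2.4,200+y/2.4)
for n,x,y,s,w,t in(('free -y',724,62,.19,-.08,.012),('free +y',578,192,.19,.08,.012),('h +y',388,124,0,.08,.012)):
    print(n,np.round(U(x,y)),[ (a,proj('side1',cov([*q[:3],a],s,w,t))[0].round()) for a in(0,.1,.2,.3)])
print('rim', U(590,262),proj('side1',box(q,-.095,.08,.11)),U(732,122),proj('side1',box(q,-.095,-.08,.11)))
E
```

```text
[[293.27814034 254.16969741]] [[292.40375352 243.40242698]]
free -y [352. 226.] [(0, array([357., 244.])), (0.1, array([357., 235.])), (0.2, array([355., 226.])), (0.3, array([353., 216.]))]
free +y [291. 280.] [(0, array([297., 305.])), (0.1, array([295., 296.])), (0.2, array([292., 286.])), (0.3, array([288., 275.]))]
h +y [212. 252.] [(0, array([212., 250.])), (0.1, array([211., 250.])), (0.2, array([211., 250.])), (0.3, array([210., 250.]))]
rim (295.83333333333337, 309.1666666666667) [[297.18649776 310.11887579]] (355.0, 250.83333333333334) [[357.09660642 249.11197828]]
```

The cover is at about 0.22 rad and the true fingertip sits at about z = 0.145, so it is roughly 28 mm above the reported TCP. I'll keep pushing, guided by force and image.

```bash
python3 -m crank '[[[0,0,3,0,0,0,255],[0,0,6,0,0,0,255],[0,0,9,0,0,0,255],[0,0,12,0,0,0,255],[0,0,14,0,0,0,255]]]'; python3 - <<'E'
from h import *
a=shot('wrist','w2')['frame'][100:400,140:500]; b=shot('side','side2')['frame'][180:330,200:380]
cv2.imwrite('pics/c2.png',np.hstack([a,cv2.resize(b,(360,300),interpolation=2)]))
E
```

```text
clock: 6.25
tool_pos: [0.5344, 0.2018, 0.1008]
eef_rot: [0.0, 0.989, 0.147, -0.0]
force: [-1.6, 1.0, 1.3]
gripper_width: 0.0001
gripper_force: 0.8
```

View pics/c2.png

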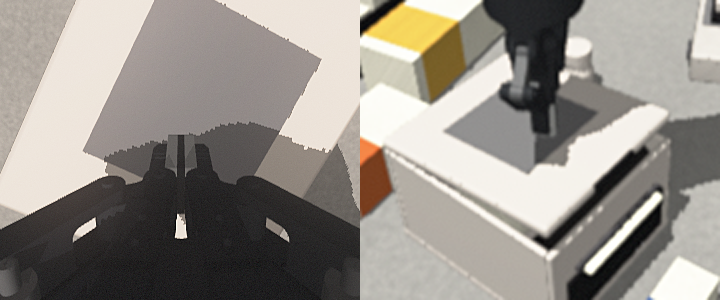

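The cover is nearly shut: a gap of about 0.1 rad remains at the front right, with the fingertip at about (292,247). Slowly on.

```bash
python3 -m crank '[[[0,0,1,0,0,0,255],[0,0,2,0,0,0,255],[0,0,3,0,0,0,255],[0,0,4,0,0,0,255],[0,0,5,0,0,0,255]]]';python3 -m crank '[[[0,0,0.5,0,0,0,255],[0,0,1,0,0,0,255],[0,0,1.5,0,0,0,255],[0,0,2,0,0,0,255],[0,0,2.5,0,0,0,255]]]'; python3 -m crank '[[[0,0,0.5,0,0,0,255],[0,0,1,0,0,0,255],[0,0,1.5,0,0,0,255],[0,0,2,0,0,0,255],[0,0,2,0,0,0,255]]]'
```

```text
clock: 6.85
tool_pos: [0.5346, 0.2018, 0.0962]
eef_rot: [0.0, 0.989, 0.147, -0.0]
force: [0.1, -0.5, 1.3]
gripper_width: 0.0
gripper_force: 0.8
clock: 7.35
tool_pos: [0.5347, 0.2018, 0.0938]
eef_rot: [-0.0, 0.989, 0.147, 0.0]
force: [-1.1, -1.0, 2.7]
gripper_width: -0.0002
gripper_force: 0.8
clock: 7.85
tool_pos: [0.5347, 0.2018, 0.0917]
eef_rot: [-0.0, 0.989, 0.147, 0.0]
force: [-0.1, -0.2, 1.2]
gripper_width: -0.0001
gripper_force: 0.3
```

```bash
python3 -m crank '[[[0,0,0.5,0,0,0,255],[0,0,1,0,0,0,255],[0,0,1.5,0,0,0,255],[0,0,2,0,0,0,255],[0,0,2.5,0,0,0,255]]]'; python3 -m crank '[[[0,0,0.5,0,0,0,255],[0,0,1,0,0,0,255],[0,0,1.5,0,0,0,255],[0,0,2,0,0,0,255],[0,0,2,0,0,0,255]]]'; python3 - <<'E'
from h import *
b=shot('side','side3')['frame'][180:330,200:380]
cv2.imwrite('pics/c3.png',cv2.resize(b,(720,600),interpolation=2))
E
```

```text
clock: 8.35
tool_pos: [0.5346, 0.2018, 0.0893]
eef_rot: [-0.0, 0.989, 0.147, -0.0]
force: [-0.8, 0.2, 1.7]
gripper_width: 0.0001
gripper_force: 0.8
clock: 8.85
tool_pos: [0.5348, 0.2018, 0.0872]
eef_rot: [0.0, 0.989, 0.147, 0.0]
force: [-0.3, -0.3, -0.8]
gripper_width: 0.0003
gripper_force: 0.0
```

View pics/c3.png

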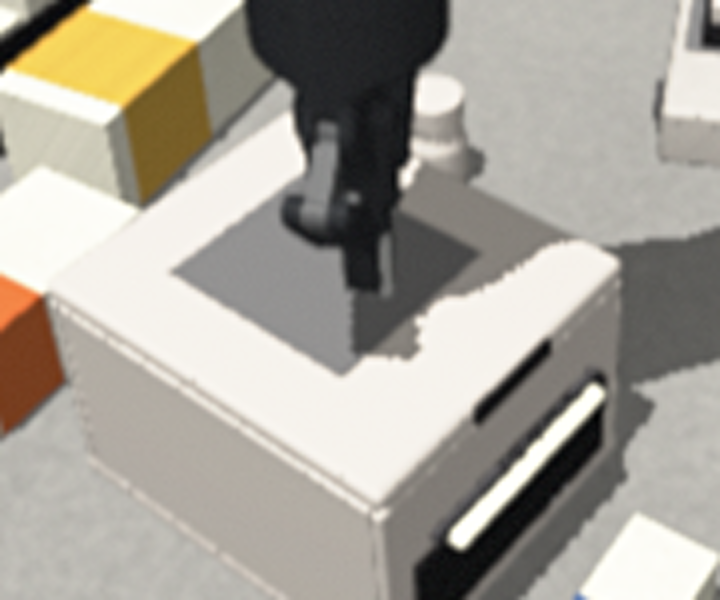

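The cover looks shut: its edge lies along the box rim, with the fingertip at about (292,252). I'll press a bit more until the force rises firmly.

```bash
python3 -m crank '[[[0,0,0.5,0,0,0,255],[0,0,1,0,0,0,255],[0,0,1.5,0,0,0,255],[0,0,2,0,0,0,255],[0,0,2,0,0,0,255]]]'; python3 -m crank '[[[0,0,0.5,0,0,0,255],[0,0,1,0,0,0,255],[0,0,1.5,0,0,0,255],[0,0,2,0,0,0,255],[0,0,2,0,0,0,255]]]'; python3 to.py
```

```text
clock: 9.4
tool_pos: [0.5351, 0.2016, 0.087]
eef_rot: [0.0, 0.989, 0.147, 0.001]
force: [-3.9, -1.2, 14.0]
gripper_width: 0.0003
gripper_force: 6.9
clock: 9.9
tool_pos: [0.5351, 0.2017, 0.0868]
eef_rot: [0.0, 0.989, 0.147, 0.001]
force: [-7.1, -2.9, 27.4]
gripper_width: -0.0003
gripper_force: 14.1
9.9 [0.5351 0.2017 0.0868] [-7.1 -2.9 27.4] -0.00028707901870672143
rotvec to fix tilt [-3.107e+00 -4.620e-01 -3.000e-03] tool z [ 0.002 -0.001 -1.   ] tool x [0.957 0.291 0.002]
```

Hard stop: the force rises with no further motion, so the cover is shut. Lifting straight up and checking the tip position with the wrist camera.

```bash
python3 -m crank '[[[0,0,-10,0,0,0,255],[0,0,-40,0,0,0,255],[0,0,-70,0,0,0,255],[0,0,-90,0,0,0,255],[0,0,-90,0,0,0,255]]]'; python3 - <<'E'
from h import *
s=manip.read_state(); d=shot('wrist','w3'); shot('side','side4')
t=s['tool_pos']; R=Rot.from_quat(s['eef_rot'],scalar_first=True).as_matrix()
c=np.load('pics/w3.npz'); print('cam in tool mm',(R.T@(c['p']-t)*1000).round(1), 'cam axes in tool',(R.T@c['R']).round(3).tolist())
for k in(0,-.019,-.035,-.05): print(k,proj('w3',t+R[:,2]*k),proj('side4',t+R[:,2]*k))
a=d['frame'][200:350,230:410]; b=cv2.imread('pics/side4.png')[150:300,200:380]
cv2.imwrite('pics/c4.png',cv2.resize(np.hstack([a,b]),None,fx=2.2,fy=2.2,interpolation=2))
E
python3 to.py "(.51,-.226,.18)" "(.535,.202,.18)"
```

```text
clock: 10.4
tool_pos: [0.5369, 0.2027, 0.1762]
eef_rot: [-0.001, 0.989, 0.147, 0.003]
force: [0.3, 0.0, -0.0]
gripper_width: 0.0002
gripper_force: 0.0
cam in tool mm [ 7.030e+01 -1.000e-01 -1.772e+02] cam axes in tool [[-0.001, -0.96, -0.28], [1.0, -0.001, -0.0], [-0.0, -0.28, 0.96]]
0 [[320.69472357 224.60976817]] [[289.52209482 226.64785734]]
-0.019 [[320.71481134 236.58682323]] [[288.82184708 217.44157208]]
-0.035 [[320.73536748 248.84313595]] [[288.21146021 209.41670412]]
-0.05 [[320.75868504 262.74590748]] [[287.62115481 201.65585101]]
10.5 [0.5347 0.2015 0.1732] [ 0.1  0.  -0.9] -1.915222164623436e-05
(.51,-.226,.18) shift mm [-148.2  401.8   -6.8]
(.535,.202,.18) shift mm [ 0.4 -0.4 -6.8]
rotvec to fix tilt [-3.107e+00 -4.630e-01 -1.000e-03] tool z [ 0. -0. -1.] tool x [0.957 0.291 0.   ]
```

View pics/c4.png

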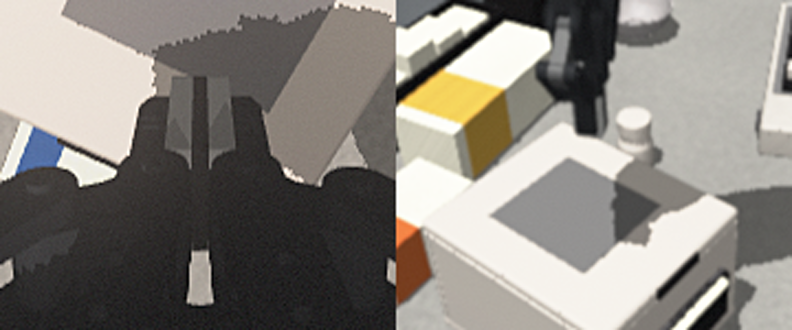

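Side crop: cover shut, and the fingertip at (288,209) confirms the true tip is 35 mm short of the reported TCP along the tool axis, so there is no lateral offset. Now to the round key.

```bash
python3 -m crank '[[[-16,44,0,0,0,0,255],[-32,88,0,0,0,0,255],[-48,132,0,0,0,0,255],[-64,176,0,0,0,0,255],[-80,220,0,0,0,0,255]]]'; python3 -m crank '[[[-16,44,0,0,0,0,255],[-32,88,0,0,0,0,255],[-48,132,0,0,0,0,255],[-62,168,0,0,0,0,255],[-69,181,0,0,0,0,255]]]'; python3 -m crank '[[[0,0,20,0,0,0,255],[0,0,45,0,0,0,255],[0,0,70,0,0,0,255],[0,0,90,0,0,0,255],[0,0,90,0,0,0,255]]]'; python3 - <<'E'
from h import *
s=manip.read_state(); t=s['tool_pos']; d=shot('wrist','w5'); 
tip=t+[0,0,.035]; print('tip',tip)
im=d['frame']; cv2.drawMarker(im,tuple(int(v) for v in proj('w5',tip)[0].round()),(0,0,255),0,8)
for P,c in(((.509,-.226,.062),(0,0,255)),((.491,-.163,.062),(0,255,0))): cv2.drawMarker(im,tuple(int(v) for v in proj('w5',P)[0].round()),c,0,8)
cv2.imwrite('pics/w5v.png',im)
E
```

```text
clock: 11.0
tool_pos: [0.5209, -0.0339, 0.1718]
eef_rot: [-0.0, 0.989, 0.147, -0.001]
force: [0.6, 0.5, -0.1]
gripper_width: 0.0003
gripper_force: 0.0
clock: 11.5
tool_pos: [0.5068, -0.2305, 0.1715]
eef_rot: [0.0, 0.99, 0.144, -0.002]
force: [-0.7, -0.5, -0.0]
gripper_width: -0.0
gripper_force: 0.0
clock: 12.0
tool_pos: [0.5061, -0.2232, 0.0799]
eef_rot: [-0.002, 0.989, 0.148, -0.003]
force: [-1.1, 0.4, 0.2]
gripper_width: 0.0001
gripper_force: 0.0
tip [ 0.50611834 -0.223154    0.11485623]
```

View pics/w5v.png

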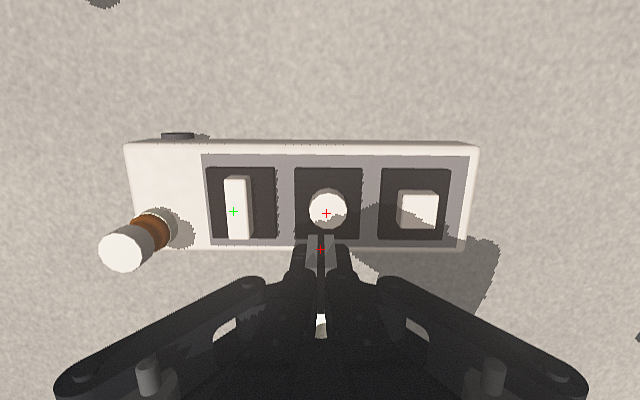

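The wrist view shows round at (328,208), bar at (238,207) and square at (418,210), all close to my estimates. Computing exact shifts.

```bash
python3 - <<'E'
from h import *
s=manip.read_state(); R=Rot.from_quat([0,.989,.147,0],scalar_first=True); print(s['tool_pos'].round(4),s['force'].round(1))
for n,u,v in(('round',328,208),('bar',238,207),('sq',418,210)):
    P=at_z('w5',u,v,.062); print(n,P.round(4),(R.inv().apply(P-s['tool_pos']-[0,0,.035])*1000).round(1))
E
```

```text
[ 0.5075 -0.2237  0.0815] [ 0.4 -0.1  0.2]
round [ 0.5127 -0.2264  0.062 ] [ 4.2  4.1 54.5]
bar [ 0.4948 -0.1656  0.062 ] [  4.7 -59.2  54.5]
sq [ 0.5299 -0.2874  0.062 ] [ 2.9 67.5 54.5]
```

```bash
python3 -m crank '[[[3,3,10,0,0,0,255],[4,4,22,0,0,0,255],[4,4,34,0,0,0,255],[4,4,43,0,0,0,255],[4,4,48,0,0,0,255]]]'; python3 -m crank '[[[0,0,2,0,0,0,255],[0,0,4,0,0,0,255],[0,0,6,0,0,0,255],[0,0,8,0,0,0,255],[0,0,10,0,0,0,255]]]'; python3 -m crank '[[[0,0,0.5,0,0,0,255],[0,0,1,0,0,0,255],[0,0,1.5,0,0,0,255],[0,0,2,0,0,0,255],[0,0,2.5,0,0,0,255]]]'
```

```text
clock: 12.55
tool_pos: [0.5133, -0.2277, 0.0341]
eef_rot: [-0.0, 0.989, 0.147, -0.001]
force: [-0.8, 0.1, 1.0]
gripper_width: -0.0001
gripper_force: 0.0
clock: 13.05
tool_pos: [0.5142, -0.228, 0.0256]
eef_rot: [0.0, 0.989, 0.147, 0.0]
force: [-0.7, 1.2, 4.5]
gripper_width: -0.0002
gripper_force: 2.0
clock: 13.55
tool_pos: [0.5143, -0.228, 0.0229]
eef_rot: [0.0, 0.989, 0.147, 0.0]
force: [-0.0, -0.3, 4.5]
gripper_width: -0.0003
gripper_force: 1.9
```

Contact at about 4.5 N, with the key sliding in. Press on to the stop.

```bash
python3 -m crank '[[[0,0,0.5,0,0,0,255],[0,0,1,0,0,0,255],[0,0,1.5,0,0,0,255],[0,0,2,0,0,0,255],[0,0,2.5,0,0,0,255]]]'; python3 -m crank '[[[0,0,0.5,0,0,0,255],[0,0,1,0,0,0,255],[0,0,1.5,0,0,0,255],[0,0,2,0,0,0,255],[0,0,2.5,0,0,0,255]]]'
```

```text
clock: 14.05
tool_pos: [0.5142, -0.228, 0.0203]
eef_rot: [0.0, 0.989, 0.147, 0.0]
force: [0.8, -0.2, 3.9]
gripper_width: 0.0001
gripper_force: 1.9
clock: 14.55
tool_pos: [0.5143, -0.2281, 0.0189]
eef_rot: [0.0, 0.989, 0.147, 0.0]
force: [-2.1, 1.0, 16.7]
gripper_width: 0.0
gripper_force: 8.3
```

Round key is fully in (hard stop, tip at 54 mm). Lift, shift to the bar.

```bash
python3 -m crank '[[[0,0,-15,0,0,0,255],[0,0,-38,0,0,0,255],[0,-25,-40,0,0,0,255],[0,-50,-40,0,0,0,255],[0,-65,-40,0,0,0,255]]]'; python3 -m crank '[[[0,0,8,0,0,0,255],[0,0,16,0,0,0,255],[0,0,22,0,0,0,255],[0,0,26,0,0,0,255],[0,0,28,0,0,0,255]]]'; python3 -m crank '[[[0,0,1.5,0,0,0,255],[0,0,3,0,0,0,255],[0,0,4.5,0,0,0,255],[0,0,6,0,0,0,255],[0,0,7.5,0,0,0,255]]]'; python3 to.py "(.4948,-.1656,.019)"
```

```text
clock: 15.05
tool_pos: [0.4935, -0.1635, 0.0574]
eef_rot: [-0.001, 0.989, 0.148, -0.001]
force: [0.8, -0.5, -0.1]
gripper_width: 0.0002
gripper_force: 0.0
clock: 15.55
tool_pos: [0.4947, -0.1664, 0.0289]
eef_rot: [-0.0, 0.989, 0.147, -0.0]
force: [-0.1, -0.2, 0.4]
gripper_width: -0.0
gripper_force: 0.0
clock: 16.05
tool_pos: [0.4952, -0.166, 0.0226]
eef_rot: [0.0, 0.989, 0.147, 0.0]
force: [-1.0, -0.3, 3.1]
gripper_width: -0.0001
gripper_force: 2.0
16.05 [ 0.4952 -0.166   0.0226] [-1.  -0.3  3.1] -7.039014070534094e-05
(.4948,-.1656,.019) shift mm [-0.3 -0.5  3.6]
rotvec to fix tilt [-3.107e+00 -4.630e-01 -1.000e-03] tool z [ 0.001 -0.    -1.   ] tool x [0.957 0.291 0.   ]
```

```bash
python3 -m crank '[[[0,0,0.8,0,0,0,255],[0,0,1.6,0,0,0,255],[0,0,2.4,0,0,0,255],[0,0,3.2,0,0,0,255],[0,0,4,0,0,0,255]]]'; python3 -m crank '[[[0,0,0.5,0,0,0,255],[0,0,1,0,0,0,255],[0,0,1.5,0,0,0,255],[0,0,1.5,0,0,0,255],[0,0,1.5,0,0,0,255]]]'
```

```text
clock: 16.55
tool_pos: [0.4952, -0.166, 0.0188]
eef_rot: [0.0, 0.989, 0.147, 0.0]
force: [-3.5, -0.3, 17.0]
gripper_width: 0.0
gripper_force: 8.3
clock: 17.05
tool_pos: [0.4953, -0.1661, 0.0187]
eef_rot: [0.001, 0.989, 0.147, 0.0]
force: [-4.0, -0.5, 21.9]
gripper_width: -0.0002
gripper_force: 11.3
```

Bar is at its stop. Lift clear and check.

```bash
python3 -m crank '[[[0,0,-15,0,0,0,255],[0,0,-45,0,0,0,255],[0,0,-80,0,0,0,255],[0,0,-115,0,0,0,255],[0,0,-150,0,0,0,255]]]'; python3 -m crank '[[[-10,20,0,0,0,0,255],[-30,50,0,0,0,0,255],[-40,60,0,0,0,0,255],[-40,60,0,0,0,0,255],[-40,60,0,0,0,0,255]]]'; python3 - <<'E'
from h import *
a=shot('side','side6')['frame'][140:340,200:430]; b=shot('wrist','w6')['frame'][60:260,180:440]
cv2.imwrite('pics/c6.png',cv2.resize(np.hstack([a,b]),None,fx=1.6,fy=1.6,interpolation=2))
E
```

```text
clock: 17.55
tool_pos: [0.4947, -0.165, 0.1677]
eef_rot: [-0.001, 0.989, 0.148, -0.0]
force: [1.0, 0.1, 0.2]
gripper_width: 0.0001
gripper_force: 0.0
clock: 18.05
tool_pos: [0.4744, -0.2333, 0.1664]
eef_rot: [-0.001, 0.989, 0.148, -0.0]
force: [-0.1, 0.3, -0.6]
gripper_width: -0.0001
gripper_force: 0.0
```

View pics/c6.png

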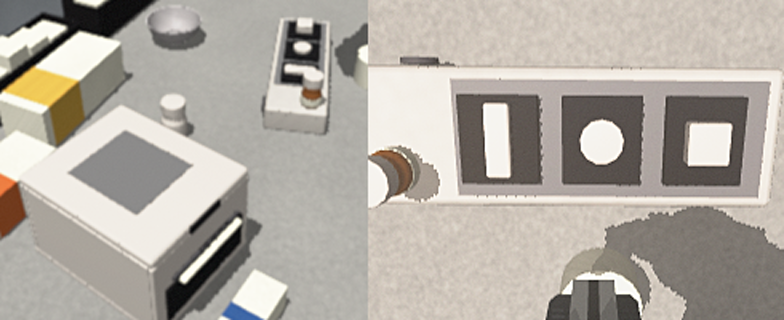

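The picture shows the cover shut, bar and round keys low, the square key up, and the vial, jar, roll and boxes all in place.

```bash
python3 -c "
from rig import manip; print(manip.close_job())"
```

```text
the job is handed in; nothing more can be done
None
```

I pushed the printer cover shut, then pressed the round key and then the bar key to their stops, left the square key up, saw nothing else moved in the last pictures, and handed the job in at about 18 s.

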